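# Isolate the kiln and line up the padlock hasp

### The arm

A 7-joint arm with a two-finger parallel gripper is mounted at the origin on the work surface; the furniture and walls round the work are solid. World frame = base frame: x ahead of the robot, y to its left, z up, the work surface at z = 0. Lengths are in mm, angles in rad, forces in N, time in s.
With the tool pointing down it reaches from about 400 to 875 mm from the base axis. Payload 19.3 kg.
Tool frame: the origin (TCP) lies at the very end of the fingers, on their centre line; the grasp point (between the pads) lies 19 mm behind it (grip_point_offset is the z of the grasp point in the tool frame, in mm); z points along the fingers, y is the line along which they close (so a half turn about z gives the same grasp; the last joint's range is limited). The gripper opens to 85 mm and grips with 20 to 120 N. Pads are 22 mm wide; open, the fingers measure 114 mm over their backs; the gripper's body (76 mm by 85 mm) begins 54 mm behind the grasp point. The pads swing forward as they close: fully open they stand 13 mm farther back than shut.
Start: joints at [1.181, 0.521, -0.036, 1.599, 0.021, 1.021, -0.113], TCP at [196.457, -593.312, 231.291] pointing down, gripper open.
Joint ranges: [-2.91, 2.91], [-0.3, 2.13], [-1.5, 1.42], [0.17, 2.43], [-1.26, 4.41], [0.16, 1.93], [-2.52, 2.52]. Speed limits (rad/s): [1.89, 1.89, 2.39, 2.39, 3.01, 3.01, 3.01].

### API

Orientations are given as a 3x3 rotation matrix whose columns are the frame's x, y, z axes.
In Python, from workcell import movep, movel, goto_joints, open_gripper, clamp, wait, inverse_kinematics, read_state, camera, PlanningError, finish_job, grip_point_offset gives the robot as it stands. Calls block until the motion is done:
- movep(position, orientation): joint-space move of the TCP to a pose.
- movel(position, frame=None, max_speed=150, guard=None): straight line of the TCP; frame=None keeps the orientation; max_speed is the mean speed in mm/s. With guard (N) it stops when the force on the tool has changed by that much, and returns True; else False.
- goto_joints(angles): joint-space move.
- open_gripper() and clamp(): open the fingers fully, or close them until they stop; the grip force is fixed at half the most.
- wait(seconds).
- inverse_kinematics(position, orientation): joint angles nearest the present ones, or None.
- read_state(): the state.
- camera(name): name is "scene" or "top" or "wrist"; returns a dict with "image" (420x560x3 uint8, blue, green, red), "range_z" (420x560 float32, mm along the optical axis (not along the pixel's ray), 0 where there is no reading), "fx", "fy", "cx", "cy" (pixels), "dist_coeffs" ([k1, k2, p1, p2, k3] as OpenCV has them; the pictures are not rectified), "cam_to_world" (4x4, takes a point from camera to world coordinates). Camera axes: x right, y up, looking along -z (the intrinsics and any distortion apply to the point x, -y, -z); pixel columns grow to the right and rows downward; lengths in mm; the calibration is good to about 2 mm. A picture is of the moment at which its call begins.
A pose or a line that the arm cannot do raises PlanningError and nothing moves.
- finish_job(): hands the job in; it is judged then, once.
The state is a dict: "time": time; "qpos": joint angles; "qvel": joint speeds; "joint_efforts": joint torques, N m; "eef_pos": TCP position; "tool_rot": TCP orientation; "ft_force": force on the tool from outside, world axes, zero at the start; "torque": the same for the moment, N m; "finger_gap": finger opening in mm; "gripper_force": force on a finger pad.
Only numpy, scipy, OpenCV 4.12 (cv2) and the standard library are available. Lean on these libraries where they do the work, as an engineer would, in place of code of your own. Each camera call takes 0.05 s, during which the arm holds its last target. There are 200 camera calls.

### The job

Isolate the kiln: lift the isolator's handle out of its ON notch, swing it to the middle notch, set it down there and let go for about a second; then take hold afresh, lift it again and swing it on into the last notch, OFF. After that press down on the flat hasp plate and drag it back, towards the near edge of the box, until its padlock hole lies straight under the hole in the end of the handle, so that a padlock shackle would pass; let go of everything and leave the other things on the table where they are.

Things in the scene. Friction and masses are not known exactly. Their poses are not given: they have to be found in the camera images.
- isolator: Grey isolator box lying face up, fixed on the table, 216 x 236 mm, 58 mm high. Origin on the handle's upright turning axis, at table height; x away from the robot, y left, z up at zero yaw; its lid reaches x -93 to +123, y -143 to +93 mm, less than 60 mm high save for ring, rails, plate and handle.
- axis_top (a point): Point on the handle's turning axis at lid height (58 mm), axes as the box's. Round it a steel notched ring, radius 38 to 52 mm, 16 mm high, with three 13 mm notches: ON at 115 deg from the box's x (counter-clockwise), MIDDLE 1.35 rad further (192 deg, towards the robot), OFF 1.35 rad further still (270 deg, the box's -y side).
- handle_grip (a point): Where to grip: middle of the handle's straight black arm, 70 mm from the axis, half-way up, 40 mm above the lid when down; x axis outward along the arm. Arm 16 mm wide, 28 mm high, free from 54 to 82 mm from the axis, 26 mm of air under it. Weighs 0.2 to 0.45 kg plus a 1 to 2 N spring; a 9 mm pin under it, 45 mm from the axis, sits in the notches.
- lug_hole (a point): Centre of the 12 mm padlock hole in the flat steel tongue at the handle's end, 105 mm from the turning axis; the tongue's underside is 19 mm above the lid when the handle is down; it is 28 mm wide, 5 mm thick.
- swing (a joint): Turn of the handle, rad, counter-clockwise from above: 0 in the ON notch (start, within 0.02), 1.35 in the MIDDLE notch, 2.70 in the OFF notch; the pin has about 0.04 rad of play in a notch; end stops at -0.06 and 2.76.
- lift (a joint): How far the handle is lifted, m: 0 fully down in a notch; about 0.010 while its pin rides on the ring between notches (where it stays if let go there); end of travel 0.022. Swing it lifted 0.012 to 0.020.
- hasp_hole (a point): Centre of the 12 mm padlock hole in the hasp plate, on its top face, 15 mm above the lid. Flat steel plate 83 x 40 x 6 mm between two rails on the box's -y side (105 mm from the axis); slides only along the box's x; its top is 6 mm above the rails. Starts with the hole 30 to 45 mm to the box's +x of the axis; can go 20 mm too far. Axes as the box's.
- hasp_pad (a point): Where to press: on the hasp plate's top face, on its centre line, 50 mm to the box's +x of its hole. The plate gives up to 4 mm under a press (about 7.5 N for all of it) and springs back up; sliding it takes about 1.2 N along the rails, so a press of 6 to 12 N drags it. Axes as the box's.
- hasp (a joint): How far the hasp plate has been dragged towards the box's near side (box -x), m: 0 to 0.065; starts at 0 to 0.015; with the handle at 2.70 the holes line up at about 0.045.
- jar: Cream jar with a blue lid, 56 x 56 x 70 mm, origin at the centre of its underside; leave it alone.
- tin: Small speckled tin with a brown lid, 62 x 62 x 62 mm, origin at the centre of its underside; leave it alone.
- loop: Loop tool with a wooden handle, 26 x 176 x 17 mm, origin at the centre of its underside; leave it alone.

How it is judged:
By the outcome, as a careful person would: the job done as asked, in the order asked, and still so for the second after the job is handed in, with the robot touching nothing.
It also fails if it takes over 72 s, if anything falls off the work surface, if the arm or the gripper's body presses on something with over 40 N, if the wrist force passes 120 N, or if a joint passes its speed limit or range.

## Working session

There is one attempt and no reset: what is moved stays moved. The work goes in short steps, each a Python script; the robot and the scene stay as the last script left them, time stands still between calls to the robot, and variables do not carry over. Pictures are saved under pics/ and viewed, at most 12 in all, crops included, and the job is handed in when it is done.

```bash
mkdir -p pics; cat > h.py <<'E'
import numpy as np, cv2
from workcell import *
def snap(name,fn):
    c=camera(name); cv2.imwrite(f'pics/{fn}.png',c['image']); np.savez(f'{fn}.npz',**{k:np.asarray(v) for k,v in c.items()}); return c
def ray(c,u,v):
    K=np.array([[c['fx'],0,c['cx']],[0,c['fy'],c['cy']],[0,0,1]],float)
    p=cv2.undistortPoints(np.array([[[u,v]]],float),K,np.array(c['dist_coeffs'],float))[0,0]
    return np.array([p[0],-p[1],-1.])
def px(c,u,v,z=None):
    "pixel to world; by depth or on plane z"
    d=ray(c,u,v); T=np.array(c['cam_to_world'])
    if z is None: s=float(np.median(c['range_z'][int(v)-1:int(v)+2,int(u)-1:int(u)+2]))
    else: s=(z-T[2,3])/(T[:3,:3]@d)[2]
    return T[:3,:3]@(d*s)+T[:3,3]
E
python3 - <<'E'
from h import *
snap('top','top1');snap('scene','scene1')
s=read_state();print(s['time'],s['tool_rot'],s['ft_force'],grip_point_offset)
E
```

```text
0.1 [[ 9.49318465e-01  3.14315645e-01 -3.56339954e-04]
 [ 3.14315841e-01 -9.49318057e-01  8.82302293e-04]
 [-6.09585387e-05 -9.49589151e-04 -9.99999547e-01]] [-0.45675825 -0.02653711 -0.28610251] -18.700000000000003
```

View pics/top1.png

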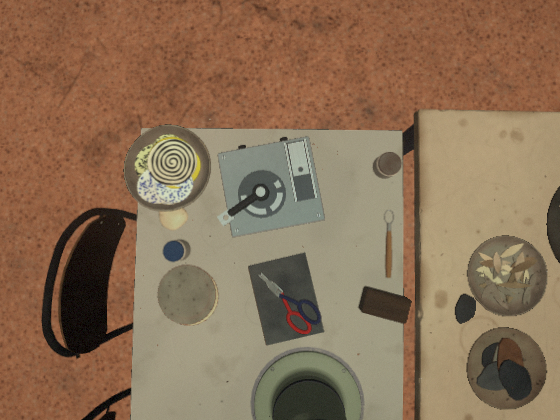

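View pics/scene1.png

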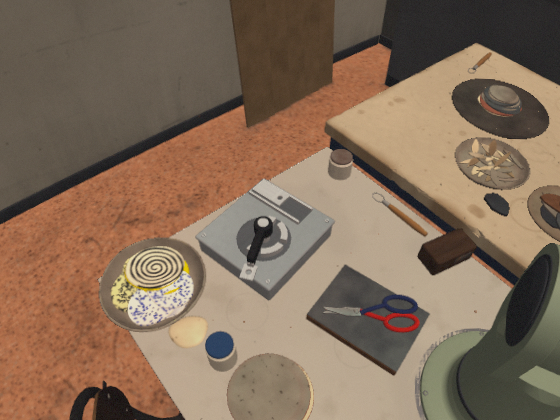

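```bash
python3 - <<'E'
from h import *
c=np.load('top1.npz')
T=c['cam_to_world'];print(np.round(T,3),c['fx'],c['dist_coeffs'])
for p in [(306,405),(260,192),(225,217),(219,154),(309,137),(325,219),(232,237),(270,150),(175,250),(388,163)]: print(p,np.round(px(c,*p)))
im=cv2.imread('pics/top1.png')[122:247,200:340]
cv2.imwrite('pics/c1.png',cv2.resize(im,None,fx=4.8,fy=4.8,interpolation=cv2.INTER_CUBIC)[:600])
E
```

```text
[[ 1.700000e-02  9.970000e-01 -7.400000e-02  4.458940e+02]
 [-1.000000e+00  1.500000e-02 -2.500000e-02  6.239000e+01]
 [-2.400000e-02  7.400000e-02  9.970000e-01  1.032654e+03]
 [ 0.000000e+00  0.000000e+00  0.000000e+00  1.000000e+00]] 393.13896821660245 [-0.0435112  0.         0.         0.         0.       ]
(306, 405) [ 83.  13. 198.]
(260, 192) [533. 123. 114.]
(225, 217) [476. 221.  -0.]
(219, 154) [633. 232.  56.]
(309, 137) [692.   2.  -0.]
(325, 219) [475. -42.   1.]
(232, 237) [424. 202.  -1.]
(270, 150) [644. 103.  57.]
(175, 250) [391. 332.  70.]
(388, 163) [ 614. -191.   63.]
```

View pics/c1.png

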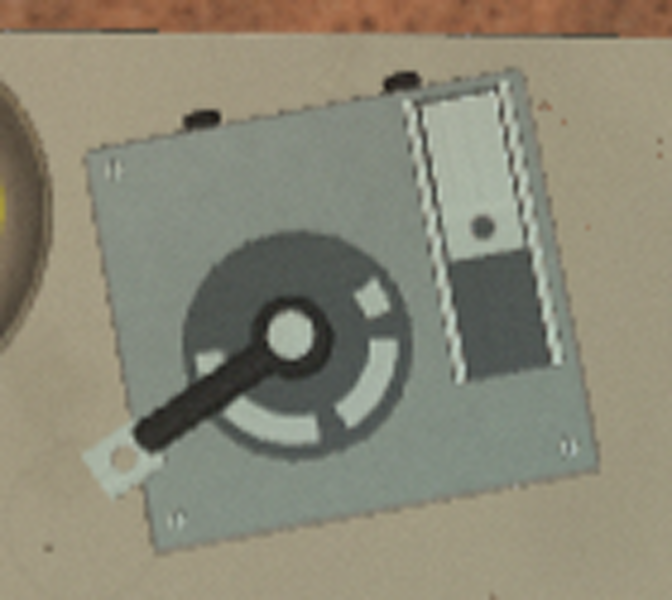

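```bash
cat >> h.py <<'E'
def fitbox(P,B):
    "2D rigid fit box pts B -> world P; returns origin, yaw, residuals"
    P=np.asarray(P)[:,:2];B=np.asarray(B,float)
    a,b=(P-P.mean(0))@[1,1j],(B-B.mean(0))@[1,1j]
    y=np.angle((a*b.conj()).sum());o=P.mean(0)@[1,1j]-np.exp(1j*y)*(B.mean(0)@[1,1j])
    return np.array([o.real,o.imag]),y,np.abs(P@[1,1j]-o-np.exp(1j*y)*(B@[1,1j]))
def R(a): # tool down, tool x at yaw a
    return np.array([[np.cos(a),np.sin(a),0],[np.sin(a),-np.cos(a),0],[0,0,-1.]])
E
python3 - <<'E'
from h import *
c=np.load('top1.npz')
q=lambda x,y:(200+(x+.5)/4.8-.5,122+(y+.5)/4.8-.5)
C=[(85,150),(520,70),(600,470),(155,550)]
P=[px(c,*q(*k),z=58) for k in C]
o,y,r=fitbox(P,[(123,93),(123,-143),(-93,-143),(-93,93)]);print(o,y,r)
print('hub',px(c,*q(291,333),z=114),'lug',px(c,*q(125,458),z=80),'hasp',px(c,*q(483,227),z=73))
h=px(c,*q(483,227),z=73)[:2]-o;print('hasp box',h@[np.cos(y),np.sin(y)],h@[-np.sin(y),np.cos(y)])
T=c['cam_to_world'];p=np.linalg.inv(T)@[196,-593,231,1];print(280+393*p[0]/-p[2],210-393*p[1]/-p[2])
for k in [(507,275),(507,368),(540,330),(480,160)]:print(k,px(c,*k))
for a in (-55,22,100):print(inverse_kinematics([o[0]+40*np.cos(np.radians(a)),o[1]+40*np.sin(np.radians(a)),250],R(np.radians(a))))
E
```

```text
[534.04748063 122.43269484] 0.19828629977044598 [1.93380485 2.94367636 1.41914035 2.67797781]
hub [534.95689363 122.13657219 114.        ] lug [473.43307801 207.32923292  80.        ] hasp [594.93547367  27.36929951  73.        ]
hasp box 40.96843856735985 -105.19498024619213
624.7764436884456 373.7440977392291
(507, 275) [ 342.23049456 -484.34022622   59.53362698]
(507, 368) [ 132.33258291 -457.62692789  103.45484479]
(540, 330) [ 206.92511412 -571.32068857   49.92165242]
(480, 160) [ 627.96370632 -427.07660232   50.71122005]
[-0.69317371  0.46604717  0.60421408  1.7651478  -0.30705452  1.00585041
 -2.5031264 ]
[ 0.13575225  0.51520594 -0.68169368  1.65661927  0.35628925  1.09754989
 -1.83392917]
[ 0.26036429  0.52832693 -0.9431582   1.74202261  0.47133866  1.11647999
 -0.65725288]
```

```bash
python3 - <<'E'
from h import *
a=np.radians(126.4)
o=np.array([534.5,122.3]);g=o+70*np.array([np.cos(a),np.sin(a)])
movep([*g,290],R(a))
s=read_state();print(s['time'],s['qpos'],s['eef_pos'])
c=snap('wrist','w1');print(c['cam_to_world'])
E
```

```text
3.0167 [ 0.35587272  0.50315885 -1.13939675  1.75309113  0.48802285  1.20594949
 -0.28462344] [493.2567381  177.94673324 289.84038676]
[[ 8.05335763e-01 -5.70137840e-01 -1.62410443e-01  4.51152872e+02]
 [ 5.92817902e-01  7.74006985e-01  2.22441280e-01  2.34154241e+02]
 [-1.11537376e-03 -2.75419736e-01  9.61323424e-01  4.32747818e+02]
 [ 0.00000000e+00  0.00000000e+00  0.00000000e+00  1.00000000e+00]]
```

View pics/w1.png

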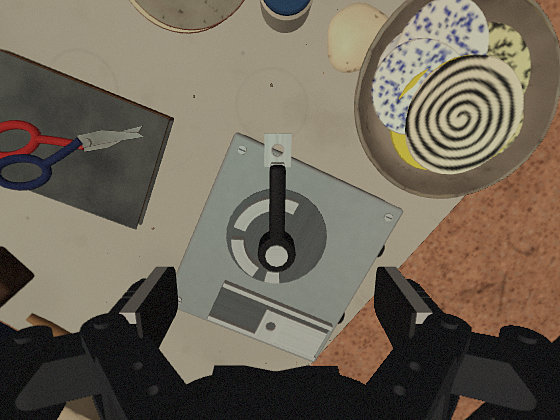

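```bash
python3 - <<'E'
from h import *
c=np.load('w1.npz')
print('hubz',px(c,276,256),'lugz',px(c,270,158),px(c,288,152),'armtop',px(c,278,200), 'lid', px(c,330,180))
A=px(c,276,256,z=114)[:2];L=px(c,279,150,z=82)[:2]
print(A,L,np.hypot(*(L-A)),np.degrees(np.arctan2(*(L-A)[::-1])))
for v in (190,200,210,220):
    row=c['image'][v,255:300].mean(1);k=np.where(row<60)[0]+255;print(v,k.min(),k.max(),px(c,(k.min()+k.max())/2,v,z=112))
P=[px(c,*k,z=58) for k in [(237,133),(402,207),(315,361)]]
print(P,fitbox(P,[(-93,93),(123,93),(123,-143)]))
print('hasp',px(c,270,326,z=73))
E
```

```text
hubz [533.31249404 122.85824772 113.74931263] lugz [470.72923053 197.24549876  82.10576808] [482.13967015 213.37105688  82.25955357] armtop [499.8141402  171.66565542 111.9049133 ] lid [541.65001576 215.0969137   58.20980403]
[533.24792829 122.94571051] [473.39758183 209.45413514] 105.19397085254589 124.67719526844674
190 264 289 [492.60398472 178.93896905 112.        ]
200 270 284 [499.00224878 171.09680711 112.        ]
210 269 284 [504.70585959 162.52784959 112.        ]
220 269 284 [510.91378409 154.10941519 112.        ]
[array([426.93794456, 195.2696008 ,  58.        ]), array([629.19337953, 240.02847508,  58.        ]), array([680.10351044,  11.86158835,  58.        ])] (array([531.87063898, 124.37035499]), np.float64(0.21070320656610972), array([5.49337979, 3.64891416, 2.52846947]))
hasp [593.65895     28.39079576  73.        ]
```

```bash
cat >> h.py <<'E'
O=np.array([533.6,122.7]); YAW=0.19
def at(a,z,r=70): return [O[0]+r*np.cos(a),O[1]+r*np.sin(a),z]
def st(m=''):
    s=read_state();p=s['eef_pos'];d=p[:2]-O
    print(m,'t%.2f'%s['time'],np.round(p,1),'r%.1f ang%.3f'%(np.hypot(*d),np.arctan2(d[1],d[0])%(2*np.pi)),'F',np.round(s['ft_force'],1),'gap%.1f'%s['finger_gap'],'q7 %.2f'%s['qpos'][6]);return s
def swing(a0,a1,z,flip=0,n=5,sp=90):
    for a in np.linspace(a0,a1,n+1)[1:]: movel(at(a,z),R(a+flip),max_speed=sp)
E
python3 - <<'E'
from h import *
a=np.radians(125.2)
movel(at(a,130),R(a),max_speed=150)
print(movel(at(a,80.5),max_speed=100,guard=15));st('down')
clamp();st('clamped')
p=read_state()['eef_pos']
print(movel([p[0],p[1],p[2]+6],max_speed=40,guard=30));st('up6')
movel([p[0],p[1],p[2]+16],max_speed=40,guard=30);st('up16')
for b in (1.35,):
  for f in (0,np.pi): print(f,inverse_kinematics(at(a+b,96),R(a+b+f)))
c=snap('wrist','w2')
E
```

```text
False
down t4.92 [493.3 180.2  80.7] r70.2 ang2.182 F [-0.2  0.5  0.1] gap85.4 q7 -0.56
clamped t5.57 [493.6 180.1  80.7] r70.0 ang2.180 F [2.5 1.3 2.4] gap15.5 q7 -0.56
False
up6 t5.88 [493.7 180.   86.8] r69.9 ang2.179 F [ 4.   1.2 -4.9] gap14.7 q7 -0.55
up16 t6.28 [493.6 180.   96.7] r69.9 ang2.180 F [ 4.3  0.5 -4.9] gap15.1 q7 -0.54
0 [ 0.52119393  0.83733443 -1.22113365  2.05006299  0.97157472  1.00685906
  0.74947132]
3.141592653589793 [ 0.08332309  0.5507921  -0.53492147  2.0694763   0.46409621  0.63856004
 -1.94365311]
```

View pics/w2.png

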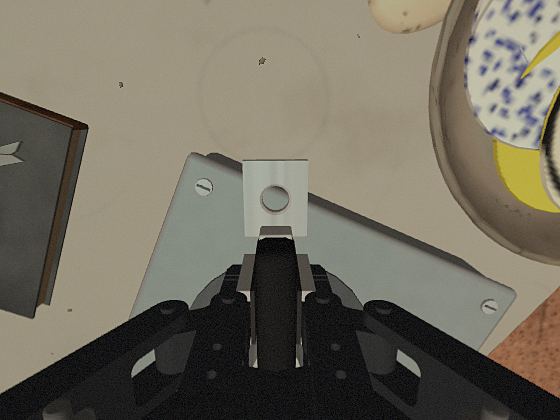

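```bash
python3 - <<'E'
from h import *
swing(2.18,3.54,96.7);st('swung')
print(movel(at(3.54,80.7),max_speed=40,guard=20));st('low')
E
```

```text
swung t8.44 [469.9  95.9  96.7] r69.2 ang3.540 F [ 8.7  3.6 -5.8] gap15.3 q7 0.76
False
low t8.99 [469.9  96.   80.8] r69.1 ang3.538 F [ 8.5  1.8 -4.1] gap15.4 q7 0.73
```

```bash
python3 - <<'E'
from h import *
open_gripper();st('open')
movel(at(3.54,150),max_speed=150);c=snap('wrist','w3')
wait(1.2);st('waited')
q=[inverse_kinematics(at(b,97),R(b)) for b in (3.9,4.3,4.6,4.89)];print(np.round(q,2))
q=[inverse_kinematics(at(b,97),R(b+np.pi)) for b in (3.54,4.3,4.89)];print(np.round(q,2))
E
```

```text
open t9.68 [469.1  95.5  80.7] r70.0 ang3.540 F [-0.2 -0.5 -0.4] gap85.9 q7 0.73
waited t11.53 [469.1  95.5 150. ] r70.0 ang3.540 F [ 0.3  0.8 -0.8] gap85.5 q7 0.83
[[ 0.59  0.9  -1.28  2.02  1.01  1.08  1.14]
 [ 0.64  0.98 -1.35  1.97  1.07  1.18  1.57]
 [ 0.65  1.03 -1.39  1.92  1.1   1.24  1.89]
 [ 0.64  1.08 -1.41  1.87  1.13  1.3   2.19]]
[[ 0.08  0.55 -0.53  2.07  0.46  0.64 -1.93]
 [ 0.28  0.63 -0.7   1.99  0.59  0.74 -1.19]
 [ 0.37  0.72 -0.82  1.88  0.69  0.85 -0.63]]
```

View pics/w3.png

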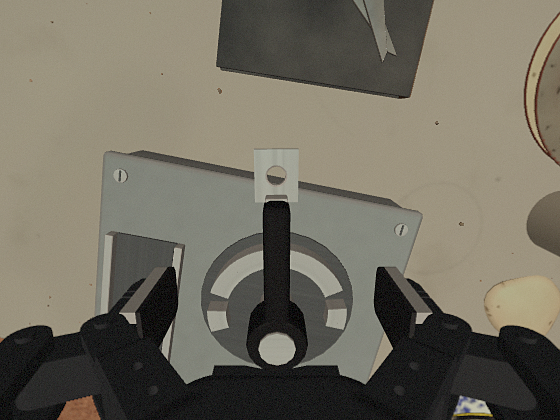

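```bash
python3 - <<'E'
from h import *
P=np.pi
movep(at(3.54,190),R(3.54+P));st('flipped')
movel(at(3.54,81),max_speed=150,guard=15);st('down')
clamp();st('clamp')
movel(at(3.54,97),max_speed=40,guard=30);st('up')
swing(3.54,4.89,97,P);st('swung')
print(movel(at(4.89,81),max_speed=40,guard=20));st('low')
E
```

```text
flipped t13.88 [469.   95.6 189.9] r70.1 ang3.539 F [ 0.2 -0.   0.4] gap85.3 q7 -1.81
down t14.76 [469.4  95.7  81.6] r69.6 ang3.539 F [ 1.  -0.4 -0.3] gap85.5 q7 -1.97
clamp t15.40 [469.1  95.6  81.1] r70.0 ang3.539 F [-3.2 -0.2  3.1] gap15.1 q7 -1.97
up t15.95 [469.1  95.6  97.1] r69.9 ang3.539 F [ 2.5  2.6 -4.4] gap15.2 q7 -1.94
swung t18.03 [546.1  53.7  97. ] r70.1 ang4.892 F [ 6.9  1.8 -5.5] gap15.2 q7 -0.66
False
low t18.58 [546.3  53.6  81.2] r70.3 ang4.893 F [ 5.  -0.3  2.3] gap15.0 q7 -0.68
```

```bash
python3 - <<'E'
from h import *
open_gripper()
movel(at(4.89,150),max_speed=150)
e=np.array([np.cos(YAW),np.sin(YAW)])
p=np.array(at(4.89,0,105))[:2]+e*86
print([inverse_kinematics([*p,z],R(YAW+f)) for z in (69,230) for f in (0,np.pi)])
movep([*p,230],R(YAW+np.pi));clamp();st()
c=snap('wrist','w4')
E
```

```text
[array([ 0.15564933,  0.77654651, -0.4677532 ,  1.66215062,  0.45050705,
        0.81205584, -1.89225021]), array([ 0.51254182,  1.02928901, -1.13494797,  1.64239637,  1.00968877,
        1.16175957,  0.87311269]), array([ 0.20918371,  0.59217258, -0.55196486,  1.5452838 ,  0.33468936,
        1.09959805, -1.8005685 ]), array([ 0.56541147,  0.86565079, -1.28393283,  1.52609319,  0.83815729,
        1.38341368,  0.9783615 ])]
 t22.10 [636.6  35.6 230. ] r134.9 ang5.581 F [ 0.2  0.6 -0.1] gap-0.2 q7 0.98
```

View pics/w4.png

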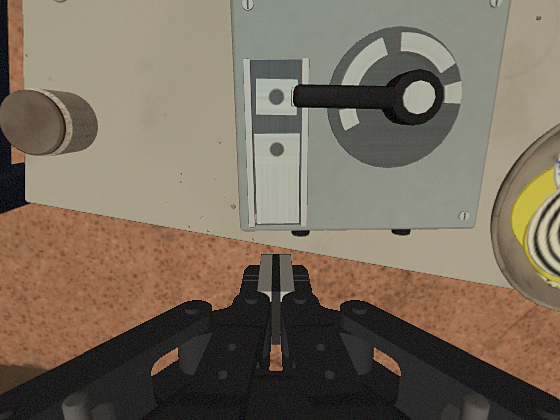

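```bash
cat > m.py <<'E'
from h import *
def ana(f,lug,hasp,hub):
    c=np.load(f+'.npz');L=px(c,*lug,z=82);H=px(c,*hasp,z=73);A=px(c,*hub,z=114);
    print('lugdepth',px(c,lug[0]+14,lug[1])[2])
    e=np.array([np.cos(YAW),np.sin(YAW)]);n=np.array([-e[1],e[0]])
    print('L',L,'H',H,'A',A,'ang',np.arctan2(*(L-A)[1::-1])%6.283,'H-L box',(H-L)[:2]@e,(H-L)[:2]@n,'H-A',(H-A)[:2]@e,(H-A)[:2]@n)
def circ(f,u,v,w=16):
    "centre of dark hole near u,v"
    g=cv2.GaussianBlur(cv2.cvtColor(np.load(f+'.npz')['image'],cv2.COLOR_BGR2GRAY),(3,3),0)[v-w:v+w,u-w:u+w]
    t,b=cv2.threshold(g,0,255,cv2.THRESH_OTSU|cv2.THRESH_BINARY_INV)
    k,l,s,ce=cv2.connectedComponentsWithStats(b)
    i=l[w,w];print('hole',f,ce[i]+[u-w,v-w],s[i]);return tuple(ce[i]+[u-w,v-w])
E
python3 - <<'E'
from m import *
ana('w4',circ('w4',276,97,12),circ('w4',277,149,12),(420,97))
c=np.load('w4.npz')
# plate side edges (columns) for the line of the plate, rail edge for yaw
a,b=px(c,244,60,z=67),px(c,247,226,z=67);print('railyaw',np.arctan2(*(a-b)[1::-1])-np.pi)
a,b=px(c,257,165,z=73),px(c,257,222,z=73);print(np.arctan2(*(a-b)[1::-1])-np.pi)
E
```

```text
hole w4 [276.01554404  96.4611399 ] [  5   4  15  16 193]
hole w4 [276.47741935 148.87096774] [  5   5  14  14 155]
lugdepth 82.85003367310594
L [551.02975958  19.50862345  82.        ] H [593.67658535  28.19092257  73.        ] A [533.06444945 123.87308698 114.        ] ang 4.882673089285342 H-L box 43.51909293724867 0.4718221233516465 H-A 41.450946318214434 -105.40743168377556
railyaw -6.098778808057454
-6.107776444603402
```

```bash
python3 - <<'E'
from h import *
y=0.183;e=np.array([np.cos(y),np.sin(y)])
H=np.array([593.7,28.2]);p=H+50*e
movel([*p,85],R(y+np.pi),max_speed=150);st('above')
print(movel([*p,66],max_speed=15,guard=7.5));s=st('press')
z=s['eef_pos'][2]
q=s['eef_pos'][:2]-43.5*e
print(movel([*q,z],max_speed=40,guard=30));s=st('dragged')
movel([*s['eef_pos'][:2],85],max_speed=60)
movel([*(s['eef_pos'][:2]+e*35),230],max_speed=200);st()
c=snap('wrist','w5')
E
```

```text
above t23.27 [643.3  37.5  86. ] r138.9 ang5.623 F [0.1 0.5 0.3] gap0.2 q7 0.88
True
press t24.29 [643.   37.4  68.5] r138.7 ang5.621 F [-1.1 -1.8  9. ] gap0.0 q7 0.87
False
dragged t25.52 [600.7  28.9  68.8] r115.3 ang5.333 F [-0.4 -3.5  6.7] gap-0.3 q7 0.81
 t26.83 [634.6  35.1 228.8] r133.7 ang5.568 F [-0.8 -0.1 -0.9] gap0.0 q7 0.97
```

View pics/w5.png

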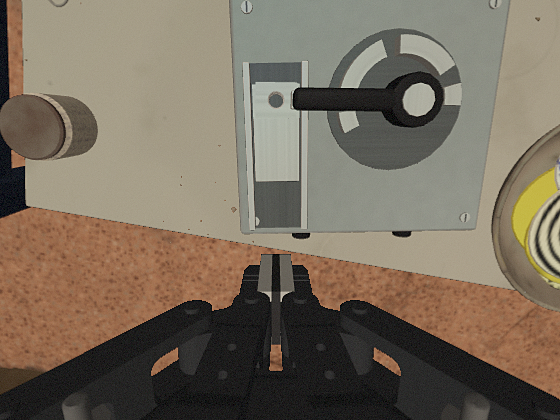

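```bash
python3 - <<'E'
from m import *
def edge(f,v0,v1):
    c=np.load(f+'.npz');g=c['image'][v0:v1,266:286].mean((1,2)).astype(float)
    d=np.diff(g);k=int(np.argmin(d));w=d[max(k-2,0):k+3];v=v0+.5+max(k-2,0)+(np.arange(len(w))*w).sum()/w.sum()
    print(f,v,d[k]);return px(c,276,v,z=73)
a=edge('w4',210,235);b=edge('w5',165,195);y=.183;e=np.array([np.cos(y),np.sin(y)])
print(a,b,'moved',(a-b)[:2]@e)
l=circ('w5',275,100,12);c=np.load('w5.npz');L=px(c,*l,z=82);print('L5',L)
im=cv2.resize(c['image'][70:200,230:330],None,fx=4.5,fy=4.5,interpolation=cv2.INTER_CUBIC);cv2.imwrite('pics/c5.png',im)
for f,u,v in (('w4',247,226),('w5',247,229)):pass
h4=px(np.load('w4.npz'),276.48,148.87,z=73);L4=px(np.load('w4.npz'),276.0,96.46,z=82)
print('need',(h4-L4)[:2]@e,'edge-L w5 minus hole-edge',(b-L)[:2]@e-(a-h4)[:2]@e)
T=c['cam_to_world'];print('cam-tcp',T[:3,3]-read_state()['eef_pos'])
E
```

```text
w4 220.2603305785124 -47.61666666666666
w5 180.61840091813312 -93.0
[658.89984429  40.37502966  73.        ] [619.16205092  32.61165807  73.        ] moved 40.48703939745258
hole w5 [275.34224599  99.43315508] [  5   4  15  16 187]
L5 [550.9976772   19.34510552  82.        ]
need 43.51465222932374 edge-L w5 minus hole-edge 3.0881235291804785
cam-tcp [-69.15622553 -12.86940376 143.217957  ]
```

View pics/c5.png

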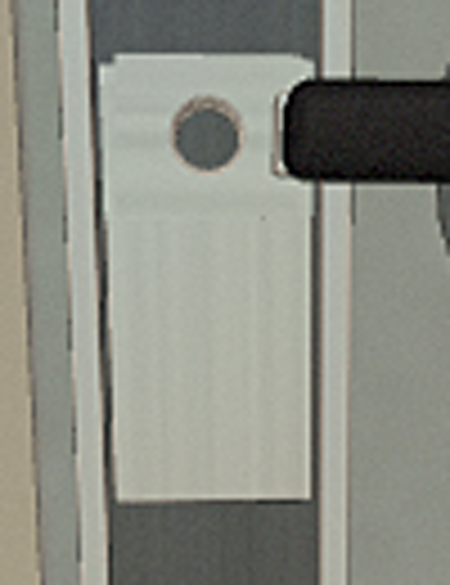

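```bash
python3 - <<'E'
from m import *
movel([621,32,160],max_speed=150)
c=snap('wrist','w6');st()
T=c['cam_to_world'];print(T[:3,3])
d=np.linalg.inv(T)@[551,19.4,82,1];u,v=[int(k) for k in (c['cx']+c['fx']*d[0]/-d[2],c['cy']-c['fy']*d[1]/-d[2])];print(u,v)
im=cv2.resize(c['image'][max(v-50,0):v+150,u-75:u+75],None,fx=3.9,fy=3,interpolation=cv2.INTER_CUBIC) if 0 else cv2.resize(c['image'][max(v-50,0):v+100,u-75:u+75],None,fx=4,fy=4,interpolation=cv2.INTER_CUBIC)
cv2.imwrite('pics/c6.png',im)
E
```

```text
t27.56 [621.5  32.4 160.9] r126.0 ang5.484 F [0.8 0.8 0.9] gap0.1 q7 0.91
[551.82120487  19.22370771 303.44081966]
275 115
```

View pics/c6.png

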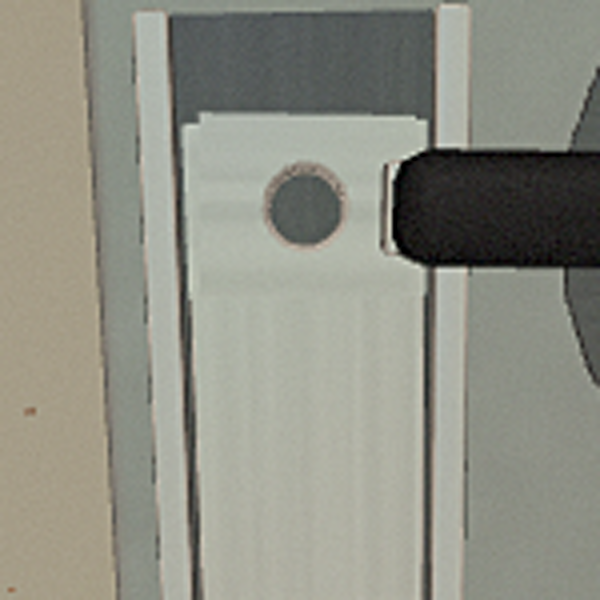

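```bash
python3 - <<'E'
from m import *
c=np.load('w6.npz');y=.183;e=np.array([np.cos(y),np.sin(y)])
u=276;print(c['fx'],c['image'][98:135,u].mean(1).round().astype(int))
f=lambda r,z:px(c,u,65+(r+.5)/4-.5,z=z)[:2]@e
lt,lb=f(161,82),f(249,82);print('lug top/bottom edge',lt,lb,'centre',(lt+lb)/2,'dia',lb-lt)
print('dark top as hasp edge -> centre',f(173,73)+6,' lug bottom-face edge would show at',[ (r,f(r,77)) for r in (161,165,169,173,240,248)])
for i in (0,1,2,3):pass
g=cv2.cvtColor(c['image'],cv2.COLOR_BGR2GRAY)[98:135,258:296];cv2.imwrite('pics/c7.png',cv2.resize(cv2.convertScaleAbs(g,alpha=1.3),None,fx=15,fy=15,interpolation=cv2.INTER_CUBIC))
E
```

```text
333.32752851582256 [175 175 174 174 175 177 180 156 132 133 106  87  87  92  86  90  94  89
  87  92  91  91  90  89  92  87  86  88 135 173 176 180 176 175 173 172
 171]
lug top/bottom edge 538.6384151674159 552.1333890230945 centre 545.3859020952552 dia 13.494973855678609
dark top as hasp edge -> centre 546.221562967688  lug bottom-face edge would show at [(161, np.float64(538.4698167757405)), (165, np.float64(539.0868134682005)), (169, np.float64(539.7047716229705)), (173, np.float64(540.3236935783607)), (240, np.float64(550.8361190187884)), (248, np.float64(552.109982021587))]
```

View pics/c7.png

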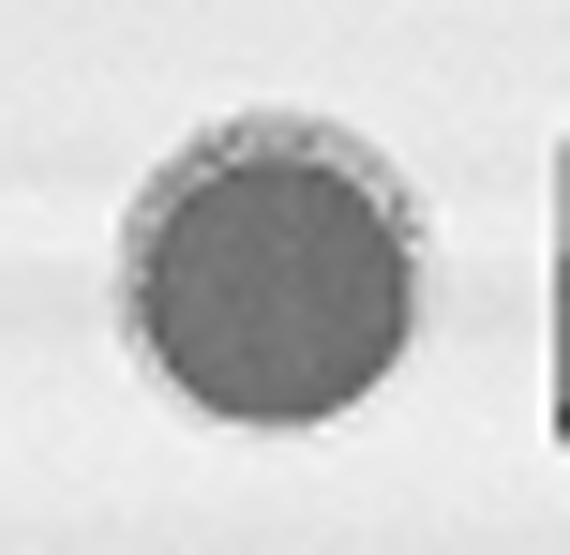

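```bash
python3 - <<'E'
from m import *
c=np.load('w6.npz');y=.183;e=np.array([np.cos(y),np.sin(y)]);n=np.array([-e[1],e[0]])
H=px(c,258+278/15-.5,98+289/15-.5,z=73)[:2];L=px(c,258+273/15-.5,98+267/15-.5,z=82)[:2]
print(H,L,(H-L)@e,(H-L)@n)
E
```

```text
[551.48751109  19.7090304 ] [550.65477774  19.31624001] 0.8903086342896401 0.23469058722077418
```

```bash
python3 - <<'E'
from h import *
movel([621,32,260],max_speed=150);st()
print(finish_job())
E
```

```text
t28.38 [620.8  31.7 259.3] r126.0 ang5.476 F [ 0.1 -0.5 -0.2] gap0.1 q7 0.98
the job is handed in; nothing more can be done
None
```

I handed the job in at 28.4 s: the handle rested released in MIDDLE for over a second, was gripped afresh and set in OFF, and the hasp plate was dragged back until its hole measured about 1 mm off the handle's hole; everything is released and I moved nothing else.

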